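Close the tray fence up to the butter bell

ROBOT

A 7-joint arm with a two-finger parallel gripper is mounted at the origin on the work surface. World frame = base frame: x ahead of the robot, y to its left, z up, the work surface at z = 0. Lengths are in m, angles in rad, forces in N, time in s.
With the tool pointing down it reaches from about 0.35 to 0.9 m from the base axis. Payload 8.1 kg.
Tool frame: the origin (TCP) lies midway between the tips of the shut fingers; the grasp point (between the pads) lies 19 mm behind it; z points along the fingers, y is the line along which they close (so a half turn about z gives the same grasp; the last joint's range is limited). The gripper opens to 85 mm and grips with 20 to 120 N. Pads are 22 mm wide; open, the fingers measure 114 mm over their backs; the gripper's body (76 mm by 85 mm) begins 54 mm behind the grasp point. The pads swing forward as they close: fully open they stand 13 mm farther back than shut.
Start: joints at [-1.446, 0.434, 0.025, 1.573, -0.012, 1.134, -0.075], TCP at [0.141, 0.609, 0.231] pointing down, gripper open.
Joint ranges: [-2.62, 2.62], [-0.44, 2.09], [-1.27, 1.32], [0.08, 2.57], [-1.32, 4.46], [0.12, 2], [-2.74, 2.74]. Speed limits (rad/s): [2.22, 2.22, 3.01, 3.01, 3.14, 3.14, 3.14].

INTERFACE

Orientations are given as a unit quaternion [x, y, z, w].
In Python, from cell import robot, vision, order gives the robot as it stands.
- The arm moves only by the tool send_rows, never from a script. Its argument "motion" is one flat list of numbers, 6 for each row, row after row: the shift along the tool's x, y, z in m, then the turn, a rotation vector about the tool's x, y, z in rad. In form: [tx, ty, tz, rx, ry, rz, tx, ty, tz, rx, ry, rz, ...]. A call has 1 to 10 rows; each row shifts and turns the commanded pose from where the row before left it, along the tool's axes as they then stand; what a row does not reach is not made up. A row lasts 1/12 s, in which the tool goes at most 41.7 mm and 7.16 degrees, less where a joint would pass 70% of its speed; a pose out of reach is approached as far as the arm can. A call with a gripper value outside its range is refused whole. "jaw" is the finger opening in m, from 0 to 0.0854, set as the call begins (left out, the last holds). The fingers move at their own pace and stop on an object; "squeeze" is the grip in N (left out, the last holds). Time passes only in rows, so rows that do not move let the fingers close. It gives the time, the measured TCP pose, the force, the opening and the grip force at its end, in the units of the state.
- robot.read_state(): the state, without advancing time (a new reading comes with each control period).
- vision.snapshot(name): name is "side" or "top"; returns (picture, depth): 420x560x3 uint8, blue, green, red; 420x560 float32, m along the optical axis (not along the pixel's ray), 0 where there is no reading.
- vision.camera_info(name): a dict with "K" (3x3 intrinsics, pixels), "rvec" (rotation vector, rad) and "tvec" (3), from world to camera coordinates, as OpenCV has them. Camera axes: x right, y down, z forward; pixel columns grow to the right and rows downward; lengths in m; the calibration is good to about 2 mm. A picture is of the moment at which its call begins. camera_info takes no time and is no camera call.
- order.sign_off(): hands the job in; it is judged then, once.
The state is a dict: "t": time; "joint_pos": joint angles; "dq": joint speeds; "tau": joint torques, N m; "eef_pos": TCP position; "eef_rot": TCP orientation; "force": force on the tool from outside, world axes, zero at the start; "torque": the same for the moment, N m; "opening": finger opening in m; "grasp_force": force on a finger pad.
Only numpy, scipy, OpenCV 4.12 (cv2) and the standard library are available. Lean on these libraries where they do the work, as an engineer would, in place of code of your own. Each camera call takes 0.05 s, during which the arm holds its last target. There are 200 camera calls.

TASK

Get the breakfast tray ready to carry: squeeze the steel lever on the tray's sliding wooden fence right in, keep it squeezed while you slide the fence up to the porcelain butter bell, and let go so that the latch drops fully into the last notch before the bell. The bell should stay standing where it is, just clear of the fence. Do not force the fence while the latch is caught, and leave the other things on the table and tray alone.

Things in the scene. Friction and masses are not known exactly. Their poses are not given: they have to be found in the camera images.
- tray: Light wooden tray, 300 (its x) by 440 (its y) mm, fixed to the table; origin at the centre of its underside, x away from the robot, y along the fence's travel, z up. Floor top 10 mm, rims 35 mm above the table.
- rim (a point): Point on top of the tray's 20 mm wide far (+x) rim, at the y of the fence's centre plane when fence = 0. A steel strip 11 mm high lies on the rim: toward +y one long parking slot (the fence starts in it), then 4 notches 10 mm wide, 30 mm apart, with solid lands between. Notches at fence = 60, 90, 120, 150 mm, all shifted alike by up to 12 mm either way (unmeasured: feel or look).
- fence (a joint): Slide of the wooden fence along tray +y, m; grows toward the butter bell; range 0 to 0.178, starts at 0 to 0.014; friction about 2 N. The fence is a crosspiece over the whole tray along tray x, 12 mm thick (its bell-side face is 6 mm in +y from its centre plane), 12 to 48 mm above the table.
- fence_grip (a point): On the fence's centre plane, 92 mm above the table, tray axes: middle of the grip when squeezed right in. Grip from above, fingers closing along x: one on the fence's fixed wooden plate (44 mm wide, top at 120 mm, outer face at x = -17 mm), one on the steel lever (outer face at x = +27 mm at rest, +17 mm squeezed in). Grip thickness 44 mm at rest, 34 mm squeezed.
- channel (a point): Middle of the finger channel on the fixed plate's outer (-x) side, 27 mm from fence_grip, moves with the fence: two wooden ears, 32 mm apart inside and 6 mm thick, run out 20 mm from the plate toward -x (to x = -37 mm of fence_grip), 55 to 120 mm above the table. A finger between them can push the fence either way along y with the lever let go.
- lever (a joint): Squeeze of the steel lever along tray -x, m: 0 = out, latch fully in a notch; 0.010 = squeezed right in against its stop. Sprung: about 5 N to start, 10 N at the stop. Plate 34 mm wide (y), 53 to 118 mm above the table. More than 0.006 frees the latch; let go with the latch on a land it rests at about 0.006 and the fence still slides (a few N) until the latch drops into a notch.
- pawl: Latch tooth, a steel bar 8 mm wide (y), 36 to 46 mm above the table, rigidly part of the lever, pointing along tray +x; with the lever out it reaches 6 mm into the notch; square, so it blocks both ways. Axes as the tray; the body's origin lies on the fence's centre plane at table height, 142 mm in -x from the tooth's tip.
- butter_bell: White porcelain butter bell standing on the tray floor in the fence's way, round, 92 mm across up to 40 mm above its foot (where the fence would meet it), 96 mm across just above, 98 mm high, about 0.6 kg; origin at the centre of its underside, z up.
- sugar_shaker: Blue glass sugar shaker with steel top on the tray, 64 mm across, 127 mm high; origin under its centre. Leave alone.
- egg_cup: Stainless steel egg cup on the tray, 48 mm across, 58 mm high; origin under its centre. Leave alone.
- pepper_mill: Dark wooden pepper mill with steel top button on the table, 60 mm across, 182 mm high; origin under its centre. Leave alone.
- coffee_mug: White mug on the table, 80 mm across, 92 mm high; origin under its centre. Leave alone.
- side_plate: White plate on the table, 170 mm across, 18 mm high; origin under its centre. Leave alone.
- jam_jar: Jam jar with steel lid on the table, 68 mm across, 88 mm high; origin under its centre. Leave alone.
Mind the look-alikes: they are no part of the job. What is shaped like the butter_bell but pink or yellow is not meant.

How it is judged:
On the way, in this order (a step that is already met when the one before it is completed fails the run):
1. the lever is squeezed right in with the fence still at its parking place (value of joint lever above 0.0075 m and value of joint fence below 0.035 m), for 0.1 s.
2. the fence is slid out along the strip with the lever held squeezed (value of joint lever above 0.0065 m and value of joint fence above 0.042 m), for 0.1 s.
At the end, for the whole second after the job is handed in: The lever is out (below 2 mm), so the latch is fully in a notch; the fence is at rest, and the bell stands upright, at most 10 mm from where it was, with less than 38 mm between it and the fence's face (the last notch before the bell; a notch that would have left under about 8 mm may be skipped) (value of joint lever below 0.002 m and y of butter_bell in the frame of fence_grip between 0.0515 and 0.09 m and velocity of joint fence between -0.005 and 0.005 m/s and angle between butter_bell's own z axis and vertical below 0.1 rad and distance of butter_bell from where it was at the start of the episode below 0.01 m and linear speed of butter_bell below 0.01 m/s); the robot touches nothing.
It fails at once if the fence forced against a caught latch (over 40 N on the latch tooth) (contact force between pawl and anything else above 40 N).
It fails at once if the butter bell shoved more than 10 mm or tipped (distance of butter_bell from where it was at the start of the episode above 0.01 m or angle between butter_bell's own z axis and vertical above 0.25 rad).
It fails at once if another thing on the tray or table moved more than 30 mm (distance of any of sugar_shaker, egg_cup, pepper_mill, coffee_mug, side_plate, jam_jar from where it was at the start of the episode above 0.03 m).
It also fails if it takes over 38 s, if anything falls off the work surface, if the arm or the gripper's body presses on something with over 40 N, if the wrist force passes 120 N, or if a joint passes its speed limit or range.

## Working session

There is one attempt and no reset: what is moved stays moved. The work goes in short steps, Python scripts to look and compute and a tool call to move; the robot and the scene stay as the last step left them, time stands still between calls to the robot, and variables do not carry over. Pictures are saved under pics/ and viewed, at most 10 in all, crops included, and the job is handed in when it is done.

Besides the shell and the picture viewer there is one more tool, called after "Request:" as name(argument=value, ...), one argument or row to a line, values as JSON. send_rows: Moves the arm, as the interface text tells. Its arguments: {"type":"object","properties":{"motion":{"type":"array","items":{"type":"number"}},"jaw":{"type":"number"},"squeeze":{"type":"number"}},"required":["motion"]}

```bash
mkdir -p pics; cat > h.py <<'E'
import numpy as np, cv2
from cell import robot, vision, order
def cam(n):
    c=vision.camera_info(n);K=np.array(c["K"],float);R=cv2.Rodrigues(np.array(c["rvec"],float))[0];t=np.array(c["tvec"],float).ravel();return K,R,t
def cloud(n):
    p,d=vision.snapshot(n);K,R,t=cam(n)
    v,u=np.mgrid[:d.shape[0],:d.shape[1]]
    X=np.stack([(u-K[0,2])/K[0,0]*d,(v-K[1,2])/K[1,1]*d,d],-1)
    W=(X-t)@R; W[d==0]=np.nan
    return p,d,W
E
python3 - <<'E'
from h import *
for n in("top","side"):
    p,d,W=cloud(n);cv2.imwrite(f"pics/{n}0.png",p);np.save(f"{n}0.npy",W);K,R,t=cam(n);print(n,K[0,0],-R.T@t,R[2])
s=robot.read_state();print({k:np.round(v,3) for k,v in s.items()})
E
```

```text
top 416.84923509471514 [ 0.26522049 -0.04192292  1.10487098] [ 0.18918826  0.00923153 -0.98189744]
side 502.9700931851477 [-0.07442757 -1.16206294  1.06151696] [ 0.35178638  0.70642895 -0.61416975]
{'t': np.float64(0.1), 'joint_pos': array([-1.446,  0.435,  0.025,  1.574, -0.012,  1.134, -0.075]), 'dq': array([-0.001, -0.002,  0.001, -0.002,  0.   ,  0.002, -0.   ]), 'tau': array([ 3.0000e-03, -6.7175e+01,  1.0280e+00, -3.1690e+01,  1.6000e-02,
        7.0000e-03,  0.0000e+00]), 'eef_pos': array([0.141, 0.608, 0.231]), 'eef_rot': array([ 0.114,  0.994, -0.001, -0.   ]), 'force': array([-0.792, -0.604,  0.132]), 'torque': array([-0.014,  0.029, -0.   ]), 'grasp_force': np.float64(0.0), 'opening': np.float64(0.085)}
```

View pics/top0.png

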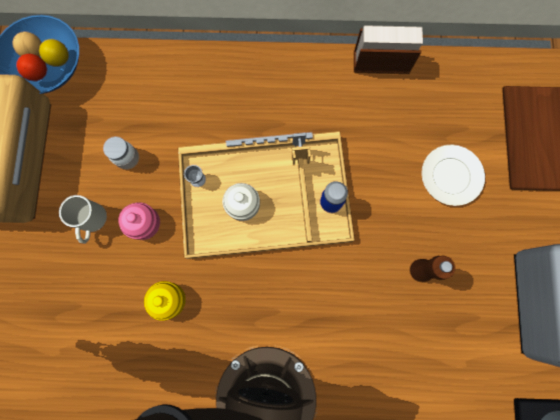

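View pics/side0.png

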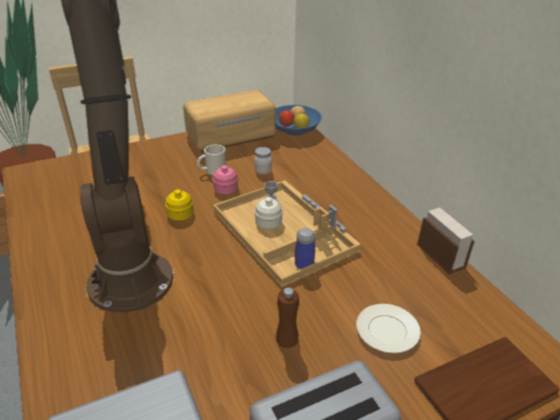

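The top view shows the white bell at (241,202). The look-alikes, pink at (138,221) and yellow at (163,301), are off the tray, so the white one on the tray is meant. The fence runs from (300,150) to (308,240), with the grip at about (301,150) and the strip at (227–313,140).

```bash
python3 - <<'E'
from h import *
W=np.load("top0.npy");p=cv2.imread("pics/top0.png")
c=p[115:260,170:360];cv2.imwrite("pics/crop.png",cv2.resize(c,None,fx=4,fy=4,interpolation=cv2.INTER_CUBIC))
r=np.zeros(W.shape[:2],bool);r[115:265,170:365]=1
z=W[...,2]
# rims
m=r&(z>.030)&(z<.040)&(W[...,0]>.2)
P=W[m][:,:2].astype(np.float32);rc=cv2.minAreaRect(P);print("rim rect",rc,cv2.boxPoints(rc))
# bell
def sub(u0,u1,v0,v1,lo,hi):
    k=np.zeros_like(r);k[v0:v1,u0:u1]=1;k&=(z>lo)&(z<hi);return W[k]
for lo,hi in((.04,.06),(.06,.08),(.08,.125)):
    b=sub(215,265,175,225,lo,hi);print("bell",lo,len(b),b.mean(0),b.min(0),b.max(0))
b=sub(290,316,160,245,.042,.054);rc=cv2.minAreaRect(b[:,:2].astype(np.float32));print("fence",rc,cv2.boxPoints(rc),b[:,2].mean())
g=sub(283,320,125,175,.1,.14);print("grip top",len(g));print(np.round(g,3)[::max(1,len(g)//70)])
E
```

```text
rim rect ((0.5172019600868225, 0.02138267457485199), (0.3004387617111206, 0.44031354784965515), 7.3876566886901855) [[ 0.33992139  0.2203964 ]
 [ 0.39653778 -0.21626204]
 [ 0.69448256 -0.17763105]
 [ 0.63786614  0.2590274 ]]
bell 0.04 100 [0.474195   0.07053104 0.05656286] [0.4411695  0.03247951 0.04151582] [0.53552938 0.12545347 0.05992235]
bell 0.06 285 [0.47560943 0.07226169 0.0718248 ] [0.44270427 0.03261139 0.06002827] [0.53504708 0.12551313 0.0799957 ]
bell 0.08 682 [0.48661699 0.07816903 0.0895186 ] [0.45176633 0.04099345 0.0800564 ] [0.52729481 0.11713844 0.11211114]
fence ((0.49894240498542786, -0.08544985949993134), (0.21612633764743805, 0.02153867483139038), 4.297996520996094) [[ 0.39037603 -0.08280948]
 [ 0.39199024 -0.10428758]
 [ 0.6075088  -0.08809024]
 [ 0.60589457 -0.06661214]] 0.04738153196179389
grip top 226
[[ 0.653 -0.067  0.119]
 [ 0.653 -0.074  0.118]
 [ 0.655 -0.082  0.114]
 [ 0.65  -0.054  0.118]
 [ 0.649 -0.062  0.12 ]
 [ 0.651 -0.069  0.118]
 [ 0.65  -0.077  0.12 ]
 [ 0.648 -0.05   0.115]
 [ 0.648 -0.057  0.116]
 [ 0.648 -0.065  0.116]
 [ 0.648 -0.072  0.11
[... 863 characters left out ...]
22]
 [ 0.611 -0.083  0.12 ]
 [ 0.61  -0.09   0.121]
 [ 0.609 -0.056  0.116]
 [ 0.61  -0.063  0.114]
 [ 0.609 -0.07   0.117]
 [ 0.612 -0.078  0.11 ]
 [ 0.612 -0.086  0.109]
 [ 0.608 -0.093  0.12 ]
 [ 0.608 -0.056  0.111]
 [ 0.608 -0.063  0.112]
 [ 0.609 -0.071  0.108]
 [ 0.611 -0.078  0.103]
 [ 0.612 -0.086  0.103]
 [ 0.606 -0.093  0.12 ]
 [ 0.602 -0.056  0.121]
 [ 0.603 -0.09   0.119]
 [ 0.6   -0.053  0.12 ]
 [ 0.601 -0.09   0.12 ]
 [ 0.597 -0.053  0.119]
 [ 0.599 -0.09   0.118]
 [ 0.594 -0.053  0.12 ]
 [ 0.595 -0.09   0.12 ]
 [ 0.592 -0.053  0.12 ]
 [ 0.594 -0.09   0.118]
 [ 0.589 -0.053  0.121]
 [ 0.593 -0.091  0.113]
 [ 0.587 -0.053  0.119]
 [ 0.593 -0.094  0.105]
 [ 0.587 -0.054  0.104]]
```

View pics/crop.png

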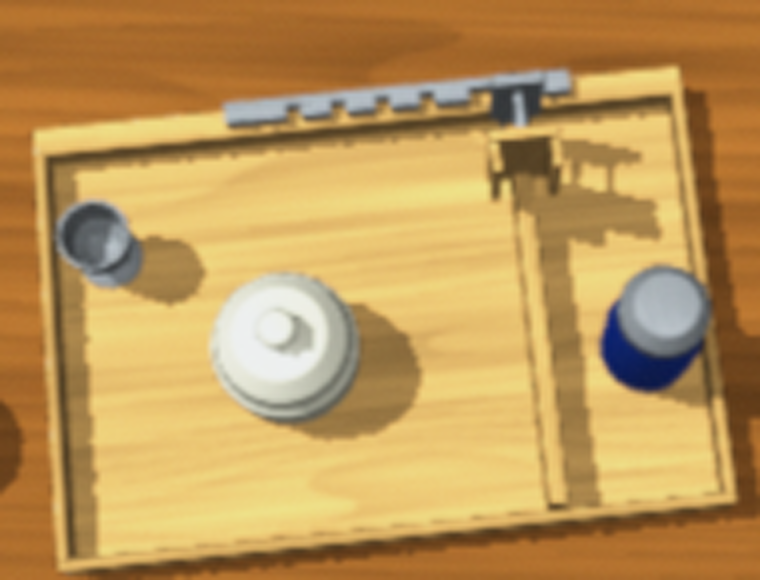

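```bash
python3 - <<'E'
from h import *
from scipy.spatial.transform import Rotation as Ro
p=cv2.imread("pics/top0.png");K,R,t=cam("top")
yaw=np.radians(7.39);c,s=np.cos(yaw),np.sin(yaw);T=np.array([[c,-s],[s,c]]);o=np.array([.5172,.0214])
def rect(z,tx,ty,S): # columns = ty, rows = tx
    a,b=np.meshgrid(ty,tx);w=np.stack([b,a],-1)@T.T+o
    q=np.concatenate([w,np.full(w.shape[:2]+(1,),z)],-1)@R.T+t
    u=q@K.T;u=u[...,:2]/u[...,2:];return cv2.remap(p,u.astype(np.float32),None,cv2.INTER_CUBIC)
ty=np.arange(-.16,.12,.0005);tx=np.arange(.165,.11,-.0005)
a=rect(.046,tx,ty,1);cv2.imwrite("pics/strip.png",cv2.resize(a,None,fx=1.42,fy=3))
# saturation profile along the strip's -x edge
hsv=cv2.cvtColor(a,cv2.COLOR_BGR2HSV)[...,1].astype(int)
for x in(.142,.139,.136,.133,.130):
    r=hsv[np.argmin(abs(tx-x))];hi=r>90;e=np.flatnonzero(np.diff(hi.astype(int)));print(x,[(round(ty[i]*1000,1),'+' if hi[i+1] else '-') for i in e])
st=robot.read_state();A=Ro.from_quat(st["eef_rot"]).as_matrix();print(A)
E
```

```text
0.142 [(np.float64(-143.5), '-'), (np.float64(91.5), '+')]
0.139 [(np.float64(-143.0), '-'), (np.float64(-89.0), '+'), (np.float64(-76.0), '-'), (np.float64(-49.0), '+'), (np.float64(-42.5), '-'), (np.float64(-19.0), '+'), (np.float64(-12.5), '-'), (np.float64(11.0), '+'), (np.float64(17.0), '-'), (np.float64(41.0), '+'), (np.float64(47.0), '-'), (np.float64(91.5), '+')]
0.136 [(np.float64(-141.5), '-'), (np.float64(-89.0), '+'), (np.float64(-74.0), '-'), (np.float64(-51.0), '+'), (np.float64(-41.0), '-'), (np.float64(-21.0), '+'), (np.float64(-11.5), '-'), (np.float64(8.5), '+'), (np.float64(18.0), '-'), (np.float64(38.5), '+'), (np.float64(48.5), '-'), (np.float64(89.5), '+')]
0.133 [(np.float64(-121.5), '-'), (np.float64(-88.5), '+')]
0.13 [(np.float64(-120.5), '-'), (np.float64(-87.5), '+')]
[[-9.74162463e-01  2.25848332e-01 -1.65487629e-04]
 [ 2.25848341e-01  9.74161483e-01 -1.39006292e-03]
 [-1.52731718e-04 -1.39152223e-03 -9.99999020e-01]]
```

View pics/strip.png

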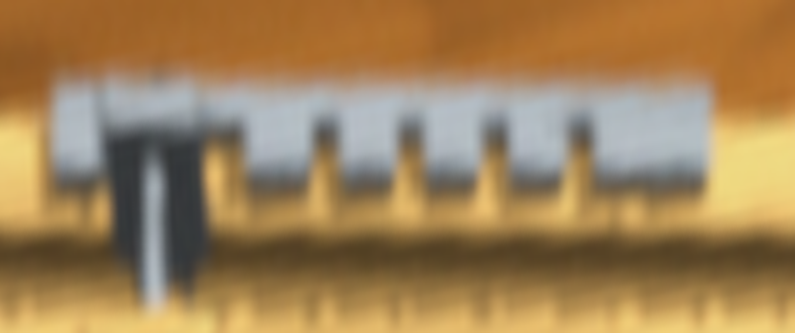

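Request:
send_rows(
  motion=[0,0,0,0,0,0.1213,0,0,0,0,0,0.1213,0,0,0,0,0,0.1213,0,0,0,0,0,0.1213,0,0,0,0,0,0.1213,0,0,0,0,0,0.1213,0,0,0,0,0,0.1213,0,0,0,0,0,0.1213,0,0,0,0,0,0.1213,0,0,0,0,0,0.1213],
  jaw=0.0854,
  squeeze=30,
)

```text
t: 0.93
eef_pos: [0.1411, 0.6086, 0.2309]
eef_rot: [0.662, 0.75, -0.0, 0.0]
force: [0.4, 0.2, -0.1]
opening: 0.0855
grasp_force: 0.0
```

Request:
send_rows(
  motion=[-0.033,0.018,0,0,0,0,-0.033,0.018,0,0,0,0,-0.033,0.018,0,0,0,0,-0.033,0.018,0,0,0,0,-0.033,0.018,0,0,0,0,-0.033,0.018,0,0,0,0,-0.033,0.018,0,0,0,0,-0.033,0.018,0,0,0,0,-0.033,0.018,0,0,0,0,-0.033,0.018,0,0,0,0],
)

```text
t: 1.77
eef_pos: [0.3629, 0.3032, 0.2312]
eef_rot: [0.66, 0.752, -0.0, -0.0]
force: [0.8, 0.8, 0.4]
opening: 0.0854
grasp_force: 0.0
```

Request:
send_rows(
  motion=[-0.033,0.018,0,0,0,0,-0.033,0.018,0,0,0,0,-0.033,0.018,0,0,0,0,-0.033,0.018,0,0,0,0,-0.033,0.018,0,0,0,0,-0.033,0.018,0,0,0,0,-0.033,0.018,0,0,0,0,-0.033,0.018,0,0,0,0,-0.033,0.018,0,0,0,0,-0.033,0.018,0,0,0,0],
)

```text
t: 2.6
eef_pos: [0.5842, -0.0004, 0.231]
eef_rot: [0.66, 0.752, -0.0, -0.0]
force: [0.4, 1.6, 0.4]
opening: 0.0854
grasp_force: 0.0
```

```bash
cat >> h.py <<'E'
from scipy.spatial.transform import Rotation as Ro
yaw=np.radians(7.39);c,s=np.cos(yaw),np.sin(yaw);T=np.array([[c,-s],[s,c]]);o=np.array([.5172,.0214])
def where():
    st=robot.read_state();A=Ro.from_quat(st["eef_rot"]).as_matrix()
    print("t",st["t"],"tray xy",np.round((np.array(st["eef_pos"][:2])-o)@T,4),"z",round(st["eef_pos"][2],4),"yaw of tool y",np.degrees(np.arctan2(A[1,1],A[0,1])).round(2),"z ax",A[:,2].round(3),"F tray",np.round(np.array(st["force"][:2])@T,1),round(st["force"][2],1),"open",round(st["opening"],4),"grip",round(float(st["grasp_force"]),1))
E
python3 -c "from h import *;where()"
```

```text
t 2.6 tray xy [ 0.0637 -0.0303] z 0.231 yaw of tool y 7.47 z ax [-0.001  0.    -1.   ] F tray [0.6 1.5] 0.4 open 0.0854 grip 0.0
```

Request:
send_rows(
  motion=[-0.025,0.011,0,0,0,0,-0.025,0.011,0,0,0,0,-0.023,0.011,0,0,0,0,0,0,0.03,0,0,0,0,0,0.03,0,0,0,0,0,0.02,0,0,0,0,0,0,0,0,0],
)

```text
t: 3.18
eef_pos: [0.6228, -0.0665, 0.1466]
eef_rot: [0.66, 0.751, -0.002, -0.003]
force: [-1.2, 1.0, -0.0]
opening: 0.0852
grasp_force: 0.0
```

```bash
python3 - <<'E'
from h import *
where()
p,d,W=cloud("side");q,_,V=cloud("top")
np.save("s1.npy",W)
K,R,t=cam("side")
a=p[150:280,235:395];b=q[105:205,235:345]
a=cv2.resize(a,(640,520),interpolation=cv2.INTER_CUBIC)
cv2.imwrite("pics/s1.png",a)
E
```

```text
t 3.1833 tray xy [ 0.0935 -0.1007] z 0.1466 yaw of tool y 7.44 z ax [-0.008  0.    -1.   ] F tray [-1.1  1.2] -0.0 open 0.0852 grip 0.0
```

View pics/s1.png

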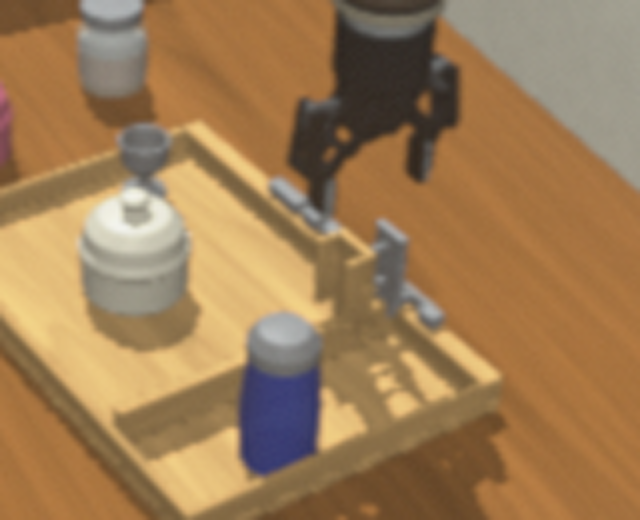

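The side view shows the open fingers straddling the fence's plate and lever: plate at (345,270), lever at (390,260). I'm going down.

Request:
send_rows(
  motion=[-0.002,0.003,0.005,0,0,0,0,0,0.018,0,0,0,0,0,0.018,0,0,0,0,0,0.018,0,0,0,0,0,0.012,0,0,0,0,0,0,0,0,0,0,0,0,0,0,0],
)

```text
t: 3.87
eef_pos: [0.6295, -0.0688, 0.0809]
eef_rot: [0.66, 0.752, 0.0, 0.0]
force: [-0.0, 0.0, -0.8]
opening: 0.0855
grasp_force: 0.0
```

```bash
python3 -c "from h import *;where()"
```

```text
t 3.8667 tray xy [ 0.0998 -0.1038] z 0.0809 yaw of tool y 7.45 z ax [ 0. -0. -1.] F tray [-0.  0.] -0.8 open 0.0855 grip 0.0
```

Request:
send_rows(
  motion=[0,-0.003,0.006,0,0,0,0,0,0,0,0,0],
)

```text
t: 4.03
eef_pos: [0.626, -0.0692, 0.0746]
eef_rot: [0.66, 0.751, 0.0, 0.0]
force: [-0.4, 0.4, -0.2]
opening: 0.0854
grasp_force: 0.0
```

Request:
send_rows(
  motion=[0,0,0,0,0,0,0,0,0,0,0,0,0,0,0,0,0,0,0,0,0,0,0,0,0,0,0,0,0,0,0,0,0,0,0,0,0,0,0,0,0,0,0,0,0,0,0,0],
  jaw=0.028,
  squeeze=30,
)

```text
t: 4.7
eef_pos: [0.626, -0.0695, 0.0758]
eef_rot: [0.66, 0.751, 0.0, 0.0]
force: [-5.9, 0.0, 14.7]
opening: 0.0333
grasp_force: 31.7
```

```bash
python3 -c "from h import *;where()"
```

```text
t 4.7 tray xy [ 0.0962 -0.1041] z 0.0758 yaw of tool y 7.42 z ax [ 0.001  0.    -1.   ] F tray [-5.8  0.8] 14.7 open 0.0333 grip 31.7
```

Request:
send_rows(
  motion=[0.004,0,0,0,0,0,0.008,0,0,0,0,0,0.008,0,0,0,0,0,0.008,0,0,0,0,0,0.008,0,0,0,0,0,0.008,0,0,0,0,0,0.008,0,0,0,0,0],
)

```text
t: 5.28
eef_pos: [0.6194, -0.0187, 0.0758]
eef_rot: [0.66, 0.751, -0.0, 0.001]
force: [-5.6, -3.2, 12.5]
opening: 0.0338
grasp_force: 31.5
```

```bash
python3 -c "from h import *;where()"
```

```text
t 5.2833 tray xy [ 0.0962 -0.0529] z 0.0758 yaw of tool y 7.37 z ax [ 0.001 -0.001 -1.   ] F tray [-5.9 -2.5] 12.5 open 0.0338 grip 31.5
```

Sliding freely. I'll go on to mid-land and look.

Request:
send_rows(
  motion=[0.008,0,0,0,0,0,0.008,0,0,0,0,0,0.005,0,0,0,0,0,0,0,0,0,0,0,0,0,0,0,0,0],
)

```text
t: 5.7
eef_pos: [0.6165, 0.0037, 0.0758]
eef_rot: [0.66, 0.752, 0.0, -0.0]
force: [-7.2, 2.0, 15.4]
opening: 0.0338
grasp_force: 32.3
```

```bash
python3 - <<'E'
from h import *
where()
q,d,V=cloud("top")
X=(V[...,:2]-o)@T;z=V[...,2]
k=(z>.043)&(z<.052)&(abs(X[...,1]+.03)<.03)&(X[...,0]>-.14)&(X[...,0]<.03)
for a in(-.12,-.08,-.04,0):
    m=k&(abs(X[...,0]-a)<.02);y=X[m][:,1];print(a,m.sum(),y.min(),y.max(),np.median(y))
m=(z>.05)&(abs(X[...,1]-.06)<.06)&(abs(X[...,0]+.02)<.06)&(z<.112);w=V[m];
print("bell",(w.max(0)+w.min(0))/2)
E
```

```text
t 5.7 tray xy [ 0.0962 -0.0303] z 0.0758 yaw of tool y 7.46 z ax [ 0.     0.001 -1.   ] F tray [-6.9  2.9] 15.4 open 0.0338 grip 32.3
-0.12 67 -0.03613794536194828 -0.02441817257828024 -0.03051584949600059
-0.08 70 -0.03614151588499783 -0.024335590060927056 -0.03050481915027054
-0.04 65 -0.03591097908659318 -0.024294462132302304 -0.03023692374341762
0 65 -0.03593451643304214 -0.024234931705037037 -0.029970352999885517
bell [0.48822359 0.07895922 0.0805035 ]
```

Request:
send_rows(
  motion=[0,0,0,0,0,0,0,0,0,0,0,0,0,0,0,0,0,0,0,0,0,0,0,0],
  jaw=0.058,
)

```text
t: 6.08
eef_pos: [0.6163, 0.0033, 0.0741]
eef_rot: [0.66, 0.751, -0.0, -0.0]
force: [-1.2, 1.2, -0.0]
opening: 0.0578
grasp_force: 0.0
```

Request:
send_rows(
  motion=[0.002,0,0,0,0,0,0.002,0,0,0,0,0,0.002,0,0,0,0,0,0.002,0,0,0,0,0,0.002,0,0,0,0,0,0.002,0,0,0,0,0],
)

```text
t: 6.58
eef_pos: [0.6152, 0.013, 0.0743]
eef_rot: [0.66, 0.751, -0.001, 0.001]
force: [1.9, -7.6, -2.0]
opening: 0.0577
grasp_force: 0.0
```

```bash
cat >> h.py <<'E'
def fence():
    q,d,V=cloud("top");X=(V[...,:2]-o)@T;z=V[...,2]
    m=(z>.043)&(z<.052)&(abs(X[...,1]+.02)<.03)&(abs(X[...,0]+.06)<.07);y=X[m][:,1];print("fence ty",np.median(y),(y.min()+y.max())/2)
    # lever top outer edge
    return q,X,z
E
python3 -c "from h import *;where();fence()"
```

```text
t 6.5833 tray xy [ 0.0962 -0.0209] z 0.0743 yaw of tool y 7.37 z ax [ 0.001 -0.003 -1.   ] F tray [ 0.9 -7.7] -2.0 open 0.0577 grip 0.0
fence ty -0.0261576912252587 -0.02607275233287603
```

Request:
send_rows(
  motion=[0.0015,0,0,0,0,0,0.0015,0,0,0,0,0,0.0015,0,0,0,0,0,0.001,0,0,0,0,0,0.001,0,0,0,0,0],
)

```text
t: 7.05
eef_pos: [0.6144, 0.0196, 0.0743]
eef_rot: [0.66, 0.751, -0.001, 0.001]
force: [0.8, -6.4, -2.3]
opening: 0.058
grasp_force: 0.0
```

```bash
python3 -c "from h import *;where();fence()"
```

```text
t 7.05 tray xy [ 0.0961 -0.0143] z 0.0743 yaw of tool y 7.37 z ax [ 0.001 -0.003 -1.   ] F tray [-0.  -6.5] -2.3 open 0.058 grip 0.0
fence ty -0.019479692411724026 -0.01947675465782254
```

Request:
send_rows(
  motion=[0.001,0,0,0,0,0,0.001,0,0,0,0,0,0,0,0,0,0,0],
)

```text
t: 7.35
eef_pos: [0.6139, 0.0233, 0.0743]
eef_rot: [0.66, 0.751, -0.0, 0.0]
force: [-0.9, -3.3, 0.7]
opening: 0.058
grasp_force: 0.0
```

Request:
send_rows(
  motion=[0.0007,0,0,0,0,0,0.0007,0,0,0,0,0,0,0,0,0,0,0],
)

```text
t: 7.6
eef_pos: [0.6138, 0.0235, 0.0743]
eef_rot: [0.66, 0.751, -0.001, 0.001]
force: [0.3, -7.0, 0.0]
opening: 0.0582
grasp_force: 0.0
```

```bash
python3 -c "from h import *;where();fence()"
```

```text
t 7.6 tray xy [ 0.0961 -0.0103] z 0.0743 yaw of tool y 7.4 z ax [ 0.    -0.002 -1.   ] F tray [-0.6 -7. ] 0.0 open 0.0582 grip 0.0
fence ty -0.015743770071779302 -0.015694611530536622
```

Request:
send_rows(
  motion=[0.001,0,0,0,0,0,0.001,0,0,0,0,0,0,0,0,0,0,0],
)

```text
t: 7.9
eef_pos: [0.6138, 0.0238, 0.0744]
eef_rot: [0.66, 0.751, -0.001, 0.002]
force: [1.2, -11.8, -2.5]
opening: 0.0579
grasp_force: 0.0
```

```bash
python3 -c "from h import *;where();fence()"
```

```text
t 7.9 tray xy [ 0.0961 -0.0101] z 0.0744 yaw of tool y 7.34 z ax [ 0.001 -0.004 -1.   ] F tray [ -0.3 -11.9] -2.5 open 0.0579 grip 0.0
fence ty -0.015572495968637025 -0.015504215374148238
```

The latch has caught. I'll re-centre the finger in the channel, open and lift off.

Request:
send_rows(
  motion=[-0.004,0,0,0,0,0,-0.004,0,0,0,0,0,0,0,0,0,0,0],
)

```text
t: 8.2
eef_pos: [0.6146, 0.0189, 0.0744]
eef_rot: [0.66, 0.751, 0.0, -0.0]
force: [-0.4, -0.3, 0.4]
opening: 0.0577
grasp_force: 0.0
```

Request:
send_rows(
  motion=[0,0,0,0,0,0,0,0,0,0,0,0,0,0,0,0,0,0,0,0,0,0,0,0],
  jaw=0.0854,
)

```text
t: 8.53
eef_pos: [0.6145, 0.0196, 0.0743]
eef_rot: [0.66, 0.752, 0.0, -0.0]
force: [-0.3, -0.1, 0.8]
opening: 0.0855
grasp_force: 0.0
```

Request:
send_rows(
  motion=[0,0,-0.015,0,0,0,0,0,-0.02,0,0,0,0,0,-0.03,0,0,0,0,0,-0.03,0,0,0,-0.03,-0.01,-0.03,0,0,0,-0.04,-0.01,0,0,0,0,-0.04,-0.01,0,0,0,0,-0.04,-0.01,0,0,0,0,0,0,0,0,0,0],
)

```text
t: 9.28
eef_pos: [0.5921, -0.1443, 0.1993]
eef_rot: [0.664, 0.748, -0.002, 0.002]
force: [-0.8, -2.4, 0.8]
opening: 0.0853
grasp_force: 0.0
```

```bash
python3 - <<'E'
from h import *
where();q,X,z=fence()
g=(z>.11)&(z<.125)&(abs(X[...,1]+.016)<.03)&(abs(X[...,0]-.1)<.05);w=X[g];print("plate/lever tx",np.percentile(w[:,0],[1,99]),"lever front median band",w[w[:,0]>.11].shape)
V=np.load("top0.npy");Y=(V[...,:2]-o)@T;g=(V[...,2]>.11)&(V[...,2]<.125)&(abs(Y[...,1]+.104)<.03)&(abs(Y[...,0]-.1)<.05);print("start",np.percentile(Y[g][:,0],[1,99]))
m=(z>.05)&(abs(X[...,1]-.06)<.06)&(abs(X[...,0]+.02)<.06)&(z<.112);w=X[m];print("bell tray",(w.max(0)+w.min(0))/2)
cv2.imwrite("pics/end.png",cv2.resize(q[110:260,170:360],None,fx=4,fy=4,interpolation=cv2.INTER_CUBIC))
E
```

```text
return _methods._mean(a, axis=axis, dtype=dtype,
  ret = ret.dtype.type(ret / rcount)
Traceback (most recent call last):
  File "h.py", line 18, in fence
    m=(z>.043)&(z<.052)&(abs(X[...,1]+.02)<.03)&(abs(X[...,0]+.06)<.07);y=X[m][:,1];print("fence ty",np.median(y),(y.min()+y.max())/2)
                                                                                                                   ~~~~~^^
ValueError: zero-size array to reduction operation minimum which has no identity
```

The arm occludes the view, so I'll move it up and farther aside.

Request:
send_rows(
  motion=[-0.015,0,-0.03,0,0,0,-0.015,0,-0.03,0,0,0,-0.015,0,-0.03,0,0,0,-0.035,0,-0.01,0,0,0,-0.035,0,0,0,0,0,-0.035,0,0,0,0,0,-0.035,0,0,0,0,0,-0.035,0,0,0,0,0,-0.03,0,0,0,0,0,0,0,0,0,0,0],
)

```text
t: 10.17
eef_pos: [0.6251, -0.3873, 0.2967]
eef_rot: [0.662, 0.75, -0.002, -0.0]
force: [-1.6, -0.6, -0.6]
opening: 0.0852
grasp_force: 0.0
```

```bash
python3 - <<'E'
from h import *
where();q,d,V=cloud("top")
cv2.imwrite("pics/end.png",cv2.resize(q[110:260,170:360],None,fx=4,fy=4,interpolation=cv2.INTER_CUBIC))
X=(V[...,:2]-o)@T;z=V[...,2]
g=(z>.11)&(z<.125)&(abs(X[...,1]+.016)<.03)&(abs(X[...,0]-.1)<.05);w=X[g];print("plate/lever tx",np.percentile(w[:,0],[1,99]))
V0=np.load("top0.npy");Y=(V0[...,:2]-o)@T;g=(V0[...,2]>.11)&(V0[...,2]<.125)&(abs(Y[...,1]+.104)<.03)&(abs(Y[...,0]-.1)<.05);print("start",np.percentile(Y[g][:,0],[1,99]))
m=(z>.05)&(abs(X[...,1]-.06)<.06)&(abs(X[...,0]+.02)<.06)&(z<.112);w=X[m];print("bell tray",(w.max(0)+w.min(0))/2)
E
```

```text
t 10.1667 tray xy [ 0.0545 -0.4192] z 0.2967 yaw of tool y 7.1 z ax [-0.003 -0.003 -1.   ] F tray [-1.6 -0.3] -0.6 open 0.0852 grip 0.0
plate/lever tx [0.05997815 0.12349434]
start [0.05987103 0.12314364]
bell tray [-0.02109897  0.06094107]
```

View pics/end.png

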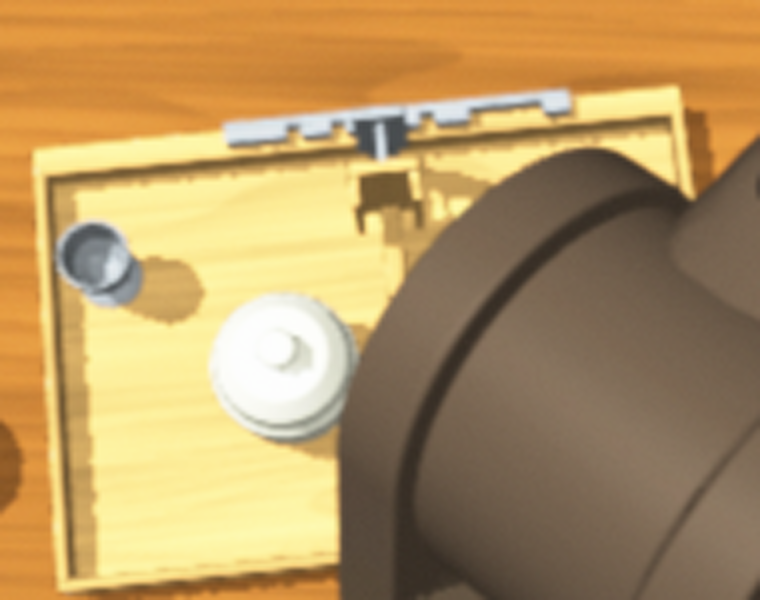

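The picture shows the latch in the second notch, at about (383,130). The lever's outer edge is back where it was at rest (tx 123.5 mm, against 123.1 mm at the start). The bell at (283,365) hasn't moved. I'm handing the job in.

```bash
python3 -c "from h import *;print(order.sign_off())"
```

```text
the job is handed in; nothing more can be done
None
```

The job is handed in, but sign-off gave no verdict: the latch is in the second notch, the last one before the butter bell, the lever is fully out, and by camera the bell stands where it was, about 25 mm clear of the fence.

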